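Fish the fallen rail out of the card tray

ROBOT

A 6-joint arm with a two-finger parallel gripper is mounted at the origin on the work surface. World frame = base frame: x ahead of the robot, y to its left, z up, the work surface at z = 0. Lengths are in m, angles in rad, forces in N, time in s.
With the tool pointing down it reaches from about 0.35 to 0.775 m from the base axis. Payload 7.3 kg.
Tool frame: the origin (TCP) lies on the mounting face of the last link; the fingertips stand 178 mm ahead of it and the grasp point (between the pads) lies 159 mm ahead of it (robot.tcp_to_tips is the distance from the TCP to the fingertips, in m); z points along the fingers, y is the direction in which the jaws open and shut (so a half turn about z gives the same grasp; the last joint's range is limited). The gripper opens to 92 mm and grips with 3 to 60 N. Pads are 19 mm wide; open, the fingers measure 130 mm over their backs; the gripper's body (75 mm by 190 mm) begins 47 mm behind the grasp point.
Start: joints at [-1.433, 0.342, 1.524, -0, 1.275, -0.146], TCP at [0.147, -0.504, 0.405] pointing down, gripper open.
Joint ranges: [-2.53, 2.53], [-0.77, 2.02], [0.04, 2.7], [-1, 4.14], [0.28, 2.66], [-3.11, 3.11]. Speed limits (rad/s): [2.57, 2.57, 3.14, 3.14, 3.14, 3.14].

INTERFACE

Orientations are given as [roll, pitch, yaw] about the fixed x, y, z axes, in that order (R = Rz(yaw) Ry(pitch) Rx(roll)).
In Python, from cell import robot, viewer gives the robot as it stands.
- The arm moves only by the shell command python3 -m creep 'ROWS' [OPENING] [FORCE]. ROWS is JSON, a list that holds one entry, the list of rows, each a list of 6 numbers: the shift along the world's x, y, z in mm, then the turn, a rotation vector about the world's x, y, z in degrees. A call has 1 to 5 rows; each row shifts and turns the pose as measured when the row begins; what a row does not reach is not made up. A row lasts 1/12 s, in which the tool goes at most 41.7 mm and 7.16 degrees, less where a joint would pass 70% of its speed; a pose out of reach is approached as far as the arm can. A call with a gripper value outside its range is refused whole. OPENING is the closure, from -1 (fully open) to 1 (shut), set as the call begins (- or left out, the last holds). The fingers move at their own pace and stop on an object; FORCE is the grip in N (left out, the last holds). Time passes only in rows, so rows that do not move let the fingers close. It gives the time, the measured TCP pose, the force and the opening at its end, in the units of the state.
- robot.observe(): the state, without advancing time (a new reading comes with each control period).
- viewer.read_camera(name): name is "scene" or "top" or "wrist"; returns the picture (384x512x3 uint8, blue, green, red); there is no depth.
- viewer.camera_model(name): a dict with "fx", "fy", "cx", "cy" (pixels), "pose" (4x4, takes a point from camera to world coordinates); the wrist camera has in their place "mount" (4x4, takes a point from camera to tool coordinates, whose origin is the TCP and whose axes are the flange's). Camera axes: x right, y up, looking along -z (the intrinsics and any distortion apply to the point x, -y, -z); pixel columns grow to the right and rows downward; lengths in m; the calibration is good to about 2 mm. A picture is of the moment at which its call begins: read the wrist's pose just before it. camera_model takes no time and is no camera call.
- robot.hand_in(): hands the job in, once; it reports no verdict.
The state is a dict: "time": time; "qpos": joint angles; "qvel": joint speeds; "joint_efforts": joint torques, N m; "tool_pos": TCP position; "tool_rot": TCP orientation; "contact_force": force on the tool from outside, world axes, zero at the start; "torque": the same for the moment, N m; "opening": finger opening in m.
Only numpy, scipy, OpenCV 4.12 (cv2) and the standard library are available. Lean on these libraries where they do the work, as an engineer would, in place of code of your own. Each camera call takes 0.05 s, during which the arm holds its last target. There are 200 camera calls.

TASK

A spare blue rail has fallen to the bottom of the hanging-card tray, beneath the pockets. Slide the red-handled bundle of pockets fully home to the end of the tray away from the fixed bundle and leave it there; then take hold of the rail, tilt it and draw it out diagonally, one end first, up through the gap between the bundles. Finish while holding the rail motionless in the gripper, robot and rail clear of the tray, with all of the rail at least 3 cm higher than the red handle, and leave the other things in the tray and on the desk where they are.

Things in the scene. Friction and masses are not known exactly. Their poses are not given: they have to be found in the camera images.
- tray: grey open-topped tray fixed to the table, 210 (x) x 430 (y) x 150 mm high, walls and floor 5 mm, inside 200 x 420. Origin: centre of its underside; y along its length, z up. Two full-width bundles of card pockets hang in it, undersides 70 and tops 165 mm above the table, open space below: a fixed one at y = -210 to -100 mm and a sliding one, red-handled, 70 mm thick along y
- slider (a joint): travel in m of the sliding bundle along the tray's +y: at 0 it touches the fixed bundle (its centre at tray y = -65 mm), at 0.24 it is fully home at the tray's +y end wall (centre at y = +175 mm). Starts about midway over the rail, stays where left, needs about 2 N, cannot lift or turn
- slider_grip (a point): middle of the red handle on top of the sliding bundle: an upright plate 60 mm (tray x) x 12 mm (tray y), its top 197 mm above the table and free for 30 mm down; this point is 185 mm above the table. It is the highest thing in the tray
- gap_edge (a point): on the tray's centre line, on the lower edge of the fixed bundle that borders the gap (tray y = -100 mm, 70 mm above the table). With the sliding bundle home, the gap between the bundles is 240 mm long (tray y = -100 to +140 mm) and 200 mm wide
- rail: the fallen rail: stiff blue bar with black ends, 300 mm long (its y), 14 wide (x), 18 high (z), about 0.11 kg. Origin: centre of its underside. Lies loose on the tray floor (underside 5 mm above the table), roughly along the tray, its y the same way as the tray's, one end beneath the fixed bundle. Too long to come up level through the gap
- rail_near (a point): centre of the rail's -y end face, the end beneath the fixed bundle (150 mm from the middle)
- rail_far (a point): centre of the rail's +y end face (150 mm from the middle)
- eraser: small white eraser with a blue sleeve, 50 x 22 x 14 mm, lying on top of the fixed pocket bundle of the tray; origin under its centre
- stapler: red and black stapler, 150 x 36 x 55 mm, beside the tray; origin under its centre
- punch: grey two-hole punch, 100 x 120 x 65 mm, beside the tray; origin under its centre
- pencup: dark round pencil cup, 76 mm across, pencils up to 155 mm; origin under its centre
- stamp: rubber stamp with a wooden knob, 60 x 30 x 80 mm; origin under its centre
- cardbox: small wooden box of index cards, 90 x 130 x 92 mm; origin under its centre
- tape: grey tape dispenser, 130 x 55 x 76 mm; origin under its centre

How it is judged:
On the way, in this order (a step that is already met when the one before it is completed fails the run):
1. the red-handled bundle has been slid fully home (within 15 mm of its stop), the rail still lying in the tray (value of joint slider above 0.225 m and height (world z) of each of rail_near, rail_far below 0.06 m), for 0.1 s.
2. the rail stands diagonally in the gap: one end centre above 150 mm, the other still below 100 mm (value of joint slider above 0.225 m and ((height (world z) of rail_far above 0.15 m and height (world z) of rail_near below 0.1 m) or (height (world z) of rail_near above 0.15 m and height (world z) of rail_far below 0.1 m))), for 0.05 s.
At the end, for the whole second after the job is handed in: Rail gripped (over 2 N) and still (under 0.03 m/s, 0.2 rad/s), both end centres over 225 mm above the table (3 cm above the red handle), rail and robot clear of the tray; sliding bundle within 15 mm of its home stop; bystanders within 30 mm of their starts (value of joint slider above 0.225 m and height (world z) of each of rail_near, rail_far above 0.225 m and contact force between the fingers and rail above 2 N and contact force between each of rail, the arm, the fingers and tray below 0.1 N and linear speed of rail below 0.03 m/s and angular speed of rail below 0.2 rad/s and distance of each of eraser, stapler, punch, pencup, stamp, cardbox, tape from where it was at the start of the episode below 0.03 m); the arm keeps its last pose, push and grip.
It fails at once if a bystander is moved more than 30 mm (distance of any of eraser, stapler, punch, pencup, stamp, cardbox, tape from where it was at the start of the episode above 0.03 m).
It also fails if it takes over 54 s, if anything falls off the work surface, if the arm or the gripper's body presses on something with over 40 N, if the wrist force passes 120 N, or if a joint passes its speed limit or range.

## Working session

There is one attempt and no reset: what is moved stays moved. The work goes in short steps, Python scripts to look and compute and a shell command to move; the robot and the scene stay as the last step left them, time stands still between calls to the robot, and variables do not carry over. Pictures are saved under pics/ and viewed, about 8 in all and at most 12, crops included, and the job is handed in when it is done.

```bash
ls; mkdir -p pics; python3 - <<'E'
from cell import robot, viewer
import cv2
s=robot.observe();print(s)
for n in ("scene","top"):
    cv2.imwrite(f"pics/{n}0.png",viewer.read_camera(n)); print(n,viewer.camera_model(n))
print(viewer.camera_model("wrist"))
E
```

```text
pics
{'time': 0.0, 'qpos': array([-1.43298673e+00,  3.42734973e-01,  1.52505364e+00, -1.91356897e-05,
        1.27534934e+00, -1.46024785e-01]), 'qvel': array([ 0.00060362,  0.00026109, -0.00145287, -0.00064279,  0.00074598,
        0.0006624 ]), 'joint_efforts': array([-3.46255765e-04, -4.31243277e+01, -2.44226432e+01,  7.15763122e-02,
        5.58116147e-02, -1.42140502e-04]), 'tool_pos': array([ 0.14700761, -0.50385465,  0.40402559]), 'tool_rot': array([-3.14006113e+00, -2.06748122e-04,  2.83839813e-01]), 'contact_force': array([0.51125761, 1.02654878, 0.22862723]), 'torque': array([-0.03107272, -0.01518734,  0.00174179]), 'opening': 0.09177382815945007}
scene {'fx': 385.38052994342894, 'fy': 385.38052994342894, 'cx': 258.4091160907935, 'cy': 191.9227585140115, 'pose': array([[-0.96493789, -0.24816752,  0.0854854 ,  0.66852149],
       [ 0.26247448, -0.91055007,  0.31938334,  0.41848959],
       [-0.00142183,  0.33062282,  0.9437619 ,  1.40923056],
       [ 0.        ,  0.        ,  0.        ,  1.        ]])}
top {'fx': 410.01375987335604, 'fy': 410.01375987335604, 'cx': 255.3673262570526, 'cy': 191.0273209378073, 'pose': array([[ 2.83309431e-02,  9.96513311e-01, -7.84766132e-02,
         4.42561709e-01],
       [-9.99589909e-01,  2.85705964e-02,  1.93248341e-03,
         1.26670880e-03],
       [ 4.16786908e-03,  7.83896816e-02,  9.96914082e-01,
         1.45120563e+00],
       [ 0.00000000e+00,  0.00000000e+00,  0.00000000e+00,
         1.00000000e+00]])}
{'fx': 338.41347747085626, 'fy': 338.41347747085626, 'cx': 259.2909096599921, 'cy': 188.04743374295825, 'mount': array([[-3.32972303e-04,  9.66360260e-01,  2.57192023e-01,
         7.01747966e-02],
       [ 9.99999943e-01,  3.08334722e-04,  1.36123435e-04,
         4.83839464e-04],
       [ 5.22430471e-05,  2.57192054e-01, -9.66360308e-01,
         2.02811871e-02],
       [ 0.00000000e+00,  0.00000000e+00,  0.00000000e+00,
         1.00000000e+00]])}
```

View pics/scene0.png

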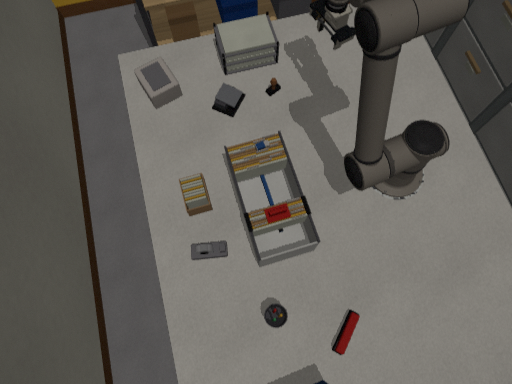

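View pics/top0.png

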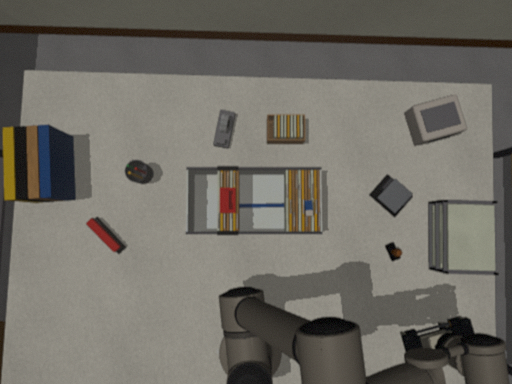

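Scene view: the tray is in the middle, the red handle is over the rail and the fixed bundle with the eraser is on the robot's right. In the top view the tray spans about (187..322, 168..235), the handle is at (228,200), and the visible rail runs from (238,206) to (285,205).

```bash
cat > h.py <<'E'
from cell import robot, viewer
import numpy as np, cv2
from scipy.spatial.transform import Rotation as R
def cam(n,s=None):
    m=viewer.camera_model(n)
    if n=="wrist":
        T=np.eye(4);T[:3,:3]=R.from_euler('xyz',s['tool_rot']).as_matrix();T[:3,3]=s['tool_pos'];P=T@m['mount']
    else:P=m['pose']
    return m,P
def ray(n,uv,z,s=None):
    m,P=cam(n,s);uv=np.atleast_2d(np.array(uv,float))
    d=np.c_[(uv[:,0]-m['cx'])/m['fx'],-(uv[:,1]-m['cy'])/m['fy'],-np.ones(len(uv))]@P[:3,:3].T
    return P[:3,3]+d*((z-P[2,3])/d[:,2])[:,None]
def blobs(im,lo,hi,box=None,amin=15):
    k=cv2.inRange(cv2.cvtColor(im,cv2.COLOR_BGR2HSV),lo,hi)
    if box: b=np.zeros_like(k);x0,y0,x1,y1=box;b[y0:y1,x0:x1]=1;k*=b
    n,l,st,c=cv2.connectedComponentsWithStats(k)
    return [(st[i],c[i],np.argwhere(l==i)[:,::-1]) for i in range(1,n) if st[i][4]>=amin]
E
python3 - <<'E'
from h import *
im=cv2.imread('pics/top0.png')
box=(185,165,325,240)
for nm,lo,hi,z in(("red",(0,150,80),(8,255,255),.197),("blue",(100,120,50),(125,255,255),.023)):
    for st,c,p in blobs(im,lo,hi,box): print(nm,st,c,ray("top",c,z)[0],"ends",ray("top",[[st[0]-.5,c[1]],[st[0]+st[2]-.5,c[1]]],z)[:,:2].tolist(), cv2.minAreaRect(p.astype(np.float32)))
g=cv2.resize(im[160:245,180:330],None,fx=5,fy=5,interpolation=cv2.INTER_CUBIC);cv2.imwrite('pics/topc.png',g)
E
```

```text
red [220 187  16  26 370] [227.48918919 199.89189189] [0.51162643 0.08340169 0.197     ] ends [[0.5109277400721152, 0.10784850387333288], [0.5123271238550378, 0.05888471634632228]] ((227.5, 199.5), (25.0, 15.0), 90.0)
blue [305 201   7   8  50] [307.86 204.8 ] [ 0.51208403 -0.18582182  0.023     ] ends [[0.511749753663053, -0.174105144376531], [0.5124461880180651, -0.1985157847027477]] ((308.0, 204.5), (7.0, 6.0), 90.0)
blue [240 204  44   3  60] [261.95       205.06666667] [ 0.50658917 -0.02582327  0.023     ] ends [[0.5043585319556657, 0.052369987635383454], [0.5087313410260605, -0.10091542738566572]] ((261.5035705566406, 205.10330200195312), (1.6886515617370605, 42.974464416503906), 88.02507019042969)
```

View pics/topc.png

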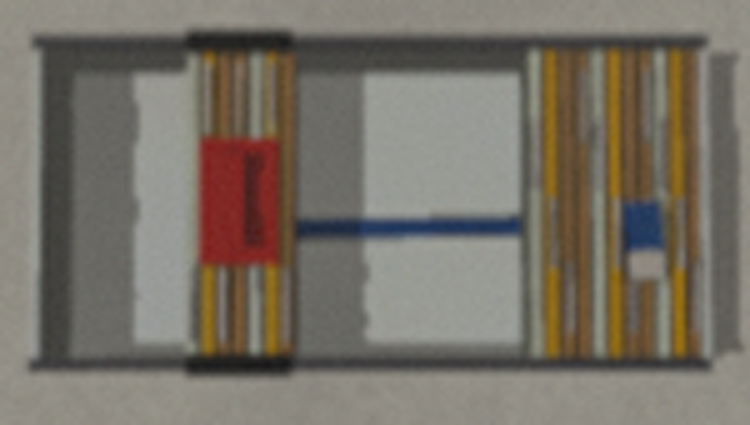

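The crop shows the tray rim corners at about (33,42), (707,42), (710,364), (31,363). The red cap on the sliding bundle is at (200-278,138-263), and the rail lies along y≈228.

```bash
python3 - <<'E'
from h import *
c=np.array([[33,42],[707,42],[710,364],[31,363]])/5-.4+[180,160]
w=ray("top",c,.15);print(w.round(3),"centre",w.mean(0).round(4))
d=(w[0]-w[1]+w[3]-w[2]);print("yaw deg",np.degrees(np.arctan2(-d[0],d[1])), np.linalg.norm(w[0]-w[1]),np.linalg.norm(w[1]-w[2]))
e=np.array([[298,228],[520,226]])/5-.4+[180,160]
print("rail",ray("top",e,.023).round(4))
b=np.array([[190,200],[292,200],[524,200]])/5-.4+[180,160]
print("bundle edges z.165",ray("top",b,.165).round(4))
E
```

```text
[[ 0.612  0.222  0.15 ]
 [ 0.625 -0.209  0.15 ]
 [ 0.42  -0.214  0.15 ]
 [ 0.408  0.215  0.15 ]] centre [0.5164 0.0032 0.15  ]
yaw deg 1.595190963546511 0.4310127895502069 0.2050681848737164
rail [[ 0.5039  0.0534  0.023 ]
 [ 0.5097 -0.1012  0.023 ]]
bundle edges z.165 [[ 0.5134  0.1166  0.165 ]
 [ 0.5152  0.0525  0.165 ]
 [ 0.5194 -0.0932  0.165 ]]
```

```bash
python3 -m creep '[[[41,41,0,0,0,0],[30,41,0,0,0,0],[30,41,0,0,0,0],[30,41,0,0,0,-5],[30,41,0,0,0,-5]]]'
```

```text
time: 0.52
tool_pos: [0.2747, -0.3377, 0.4016]
tool_rot: [-3.138, 0.002, 0.093]
contact_force: [0.2, -0.2, -0.4]
opening: 0.0917
```

```bash
python3 -m creep '[[[19,35,1,0,0,-2],[20,35,1,0,0,-2],[20,35,1,0,0,0],[20,35,1,0,0,0],[20,35,1,0,0,0]]]' 
python3 -m creep '[[[20,36,1,0,0,0],[20,36,1,0,0,0],[20,36,1,0,0,0],[20,36,1,0,0,0],[20,36,1,0,0,0]]]' 0.2
python3 -m creep '[[[20,36,1,0,0,0],[15,25,1,0,0,0],[0,0,0,0,0,0],[0,0,0,0,0,0]]]'
python3 - <<'E'
from h import *
s=robot.observe();im=viewer.read_camera("wrist");cv2.imwrite('pics/w1.png',im);print(s['tool_pos'],s['tool_rot'],s['opening'],s['qpos'])
for st,c,p in blobs(im,(0,150,60),(8,255,255),None,200): print(st,c,ray("wrist",c,.197,s))
E
```

```text
time: 0.93
tool_pos: [0.3752, -0.1552, 0.4056]
tool_rot: [-3.136, 0.003, 0.012]
contact_force: [1.2, -0.4, 0.4]
opening: 0.0918
time: 1.35
tool_pos: [0.4734, 0.0287, 0.4103]
tool_rot: [-3.137, 0.004, 0.012]
contact_force: [1.8, -0.7, 0.4]
opening: 0.0629
time: 1.68
tool_pos: [0.5104, 0.099, 0.4105]
tool_rot: [-3.135, 0.005, 0.021]
contact_force: [0.7, -0.0, -0.4]
opening: 0.0381
[0.51041678 0.09896591 0.41054548] [-3.13478765  0.00543531  0.02079474] 0.03813148349444141 [0.04215199 0.32918126 1.52646692 0.00719901 1.29124009 1.59016733]
[ 245  136   75  118 7161] [280.13978495 189.60997067] [[0.5273931  0.08828772 0.197     ]]
```

View pics/w1.png

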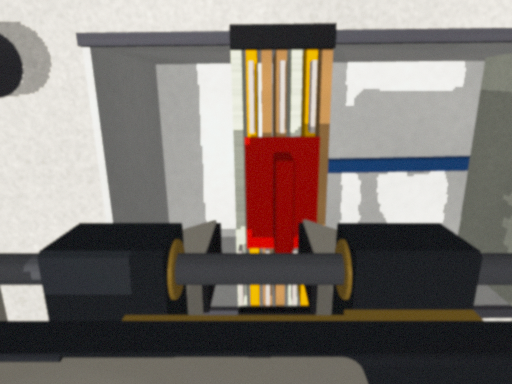

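The wrist view shows the upright handle plate at columns ~275-295 and rows ~152-250, right of the finger centre (col 260). The sliding bundle spans columns 232-335.

```bash
python3 - <<'E'
from h import *
s=robot.observe()
print(ray("wrist",[[275,152],[295,152],[285,245]],.197,s).round(4)); print(ray("wrist",[[232,100],[335,100]],.165,s).round(4))
print("rim far",ray("wrist",[[80,40],[340,33]],.15,s).round(4))
print("rail",ray("wrist",[[330,159],[330,171],[468,157],[468,170]],.023,s).round(4))
E
```

```text
[[0.5496 0.0917 0.197 ]
 [0.5498 0.0802 0.197 ]
 [0.4918 0.0837 0.197 ]]
[[0.5776 0.1191 0.165 ]
 [0.5788 0.0529 0.165 ]]
rim far [[0.6137 0.2205 0.15  ]
 [0.621  0.0498 0.15  ]]
rail [[ 0.5152  0.0238  0.023 ]
 [ 0.5018  0.0228  0.023 ]
 [ 0.5206 -0.1263  0.023 ]
 [ 0.5062 -0.1289  0.023 ]]
```

```bash
python3 -m creep '[[[5,-14,0,0,0,0],[0,0,-20,0,0,0],[0,0,-20,0,0,0],[0,0,-18,0,0,0],[0,0,0,0,0,0]]]'
python3 -m creep '[[[0,15,0,0,0,0],[-1,15,0,0,0,0],[0,20,0,0,0,0],[-1,20,0,0,0,0],[0,20,0,0,0,0]]]'
```

```text
time: 2.15
tool_pos: [0.513, 0.0786, 0.3515]
tool_rot: [-3.136, 0.005, 0.014]
contact_force: [-0.2, -0.6, -0.7]
opening: 0.0367
time: 2.57
tool_pos: [0.5102, 0.1605, 0.3534]
tool_rot: [3.14, 0.009, 0.0]
contact_force: [-0.3, -3.2, -1.2]
opening: 0.0368
```

```bash
python3 -m creep '[[[0,12,-1,0,0,1],[-1,10,0,0,0,0],[0,8,0,0,0,0],[0,6,0,0,0,0]]]'
```

```text
time: 2.9
tool_pos: [0.5089, 0.193, 0.3541]
tool_rot: [3.126, 0.01, 0.019]
contact_force: [1.2, -45.2, -2.2]
opening: 0.037
```

```bash
python3 -m creep '[[[0,-15,0,0,0,0],[0,0,25,0,0,0],[0,0,25,0,0,0],[0,-10,15,0,0,7],[0,-15,0,0,0,7]]]'
python3 -m creep '[[[0,-15,0,0,0,7],[0,-15,0,0,0,7],[0,-15,0,0,0,7],[0,-15,0,0,0,7],[0,-15,0,0,0,7]]]' -1
python3 -m creep '[[[0,-10,0,0,0,7],[0,-10,0,0,0,7],[0,-10,0,0,0,7],[0,0,0,0,0,7],[0,0,0,0,0,7]]]'
python3 -m creep '[[[0,0,0,0,0,5],[0,0,0,0,0,0],[0,0,0,0,0,0]]]'
python3 - <<'E'
from h import *
s=robot.observe();im=viewer.read_camera("wrist");cv2.imwrite('pics/w2.png',im);print(s['tool_pos'],s['tool_rot'],s['opening'],s['qpos'])
cv2.imwrite('pics/s2.png',viewer.read_camera("scene"));t=viewer.read_camera("top");cv2.imwrite('pics/t2.png',t)
for st,c,p in blobs(im,(100,120,40),(125,255,255),None,200): print(st,c)
E
```

```text
time: 3.32
tool_pos: [0.5087, 0.1508, 0.4214]
tool_rot: [3.121, 0.013, 0.267]
contact_force: [-0.8, -0.3, -0.3]
opening: 0.0367
time: 3.73
tool_pos: [0.5084, 0.0721, 0.426]
tool_rot: [3.119, 0.005, 0.892]
contact_force: [0.1, -0.2, 0.2]
opening: 0.0654
time: 4.15
tool_pos: [0.5081, 0.0364, 0.4287]
tool_rot: [3.115, 0.003, 1.516]
contact_force: [0.5, -0.5, -0.1]
opening: 0.0915
time: 4.4
tool_pos: [0.5079, 0.0352, 0.43]
tool_rot: [3.113, 0.003, 1.608]
contact_force: [-0.1, -0.5, -0.0]
opening: 0.092
[0.50794737 0.03518467 0.42999568] [3.11276451e+00 2.53305217e-03 1.60781349e+00] 0.09202557059608386 [-8.17111700e-02  2.86096642e-01  1.53340154e+00  9.35873193e-04
  1.29316940e+00 -1.19008326e-01]
[ 241   95   12  159 1549] [246.5842479  171.50806972]
```

View pics/w2.png

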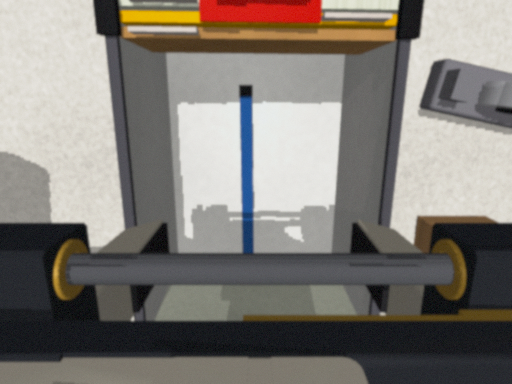

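The wrist view now shows the bundle home at the top, with its edge at row ~40. The black far end of the rail is at (245,87) and the rail runs down column ~247. The tray rims run along the lines (113,40)-(130,220) and (403,40)-(385,220).

```bash
python3 - <<'E'
from h import *
s=robot.observe()
print("far end",ray("wrist",[[239,86],[252,86],[242,240],[253,240]],.023,s).round(4))
print("rims (outer?)",ray("wrist",[[107,40],[118,40],[124,220],[134,220],[397,40],[408,40],[378,220],[389,220]],.15,s).round(4))
print("bundle edge",ray("wrist",[[140,38],[380,38]],.165,s).round(4))
E
```

```text
far end [[ 0.4957  0.1153  0.023 ]
 [ 0.5099  0.1159  0.023 ]
 [ 0.5034 -0.0663  0.023 ]
 [ 0.517  -0.0659  0.023 ]]
rims (outer?) [[0.4063 0.1391 0.15  ]
 [0.4139 0.1394 0.15  ]
 [0.4093 0.0049 0.15  ]
 [0.4173 0.0051 0.15  ]
 [0.612  0.1477 0.15  ]
 [0.62   0.148  0.15  ]
 [0.616  0.0104 0.15  ]
 [0.6252 0.0106 0.15  ]]
bundle edge [[0.4338 0.1392 0.165 ]
 [0.5941 0.146  0.165 ]]
```

```bash
python3 - <<'E'
import cv2
a=cv2.imread('pics/s2.png')[100:300,200:340];b=cv2.imread('pics/t2.png')[150:250,180:330]
cv2.imwrite('pics/c2.png',cv2.hconcat([cv2.resize(a,(420,600)),cv2.resize(b,(380,600))][:1]+[cv2.copyMakeBorder(cv2.resize(b,(380,253)),0,347,0,0,0)]))
E
```

```text
(no output)
```

View pics/c2.png

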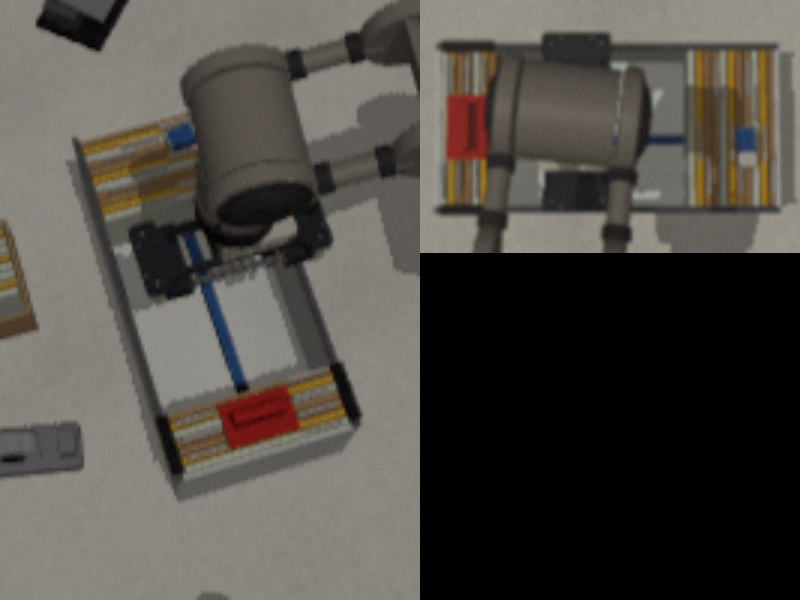

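Both views show the bundle home and the handle at the +y wall. The rail lies in the gap, and the gripper body nearly fills the tray width, so it has to be centred. I'll check in free air that the arm can make the tilt.

```bash
python3 -m creep '[[[0,0,0,7,0,0],[0,0,0,7,0,0],[0,0,0,7,0,0],[0,0,0,7,0,0],[0,0,0,7,0,0]]]'
python3 -m creep '[[[0,0,0,7,0,0],[0,0,0,7,0,0],[0,0,0,0,0,0]]]'
python3 -c "
from h import *
s=robot.observe();print(s['qpos'].round(2),R.from_euler('xyz',s['tool_rot']).as_matrix()[:,2].round(3))"
python3 -m creep '[[[0,0,0,-7,0,0],[0,0,0,-7,0,0],[0,0,0,-7,0,0],[0,0,0,-7,0,0],[0,0,0,-7,0,0]]]'
python3 -m creep '[[[0,0,0,-7,0,0],[0,0,0,-7,0,0],[0,0,0,0,0,0]]]'
python3 -c "
from h import *
s=robot.observe();print(s['qpos'].round(2),s['tool_pos'],R.from_euler('xyz',s['tool_rot']).as_matrix().round(3))"
```

```text
time: 4.97
tool_pos: [0.5081, 0.0377, 0.4316]
tool_rot: [3.082, -0.621, 1.616]
contact_force: [-0.4, -0.8, -0.7]
opening: 0.0918
time: 5.22
tool_pos: [0.5083, 0.0369, 0.4317]
tool_rot: [3.068, -0.876, 1.62]
contact_force: [-0.5, -0.1, -1.7]
opening: 0.0921
[-0.29  0.33  1.61  0.84  1.51 -0.5 ] [ 0.035  0.769 -0.639]
time: 5.63
tool_pos: [0.5093, 0.0337, 0.4309]
tool_rot: [3.095, -0.246, 1.592]
contact_force: [-0.1, -0.2, -0.5]
opening: 0.0918
time: 5.88
tool_pos: [0.51, 0.0344, 0.4338]
tool_rot: [3.09, 0.012, 1.591]
contact_force: [-0.2, 0.9, -0.2]
opening: 0.0914
[-0.08  0.28  1.53 -0.01  1.28 -0.1 ] [0.50997395 0.03440732 0.43377562] [[-0.021  0.998  0.052]
 [ 1.     0.021 -0.011]
 [-0.012  0.052 -0.999]]
```

```bash
python3 -m creep '[[[4,8,-20,-0.6,3,0.5],[0,0,-40,0,0,0],[0,0,-40,0,0,0],[0,0,-15,0,0,0],[0,0,0,0,0,0]]]' 
python3 -c "
from h import *
s=robot.observe();print(s['tool_pos'],R.from_euler('xyz',s['tool_rot']).as_matrix().round(3))"
```

```text
time: 6.3
tool_pos: [0.5146, 0.0449, 0.3195]
tool_rot: [3.128, 0.018, 1.601]
contact_force: [0.4, 0.2, 0.3]
opening: 0.092
[0.51457308 0.04488328 0.31954733] [[-0.03   0.999  0.014]
 [ 0.999  0.03  -0.017]
 [-0.018  0.013 -1.   ]]
```

```bash
python3 -m creep '[[[-1,0,-25,1,0.8,0],[0,0,-30,0,0,0],[0,0,-20,0,0,0],[0,0,0,0,0,0]]]'
python3 -c "
from h import *
s=robot.observe();print(s['tool_pos'],R.from_euler('xyz',s['tool_rot']).as_matrix()[:,2].round(3))
im=viewer.read_camera('wrist');cv2.imwrite('pics/w3.png',im)"
```

```text
time: 6.63
tool_pos: [0.5156, 0.0448, 0.2464]
tool_rot: [3.133, -0.004, 1.598]
contact_force: [-1.0, 0.2, -0.2]
opening: 0.0918
[0.51559421 0.0447598  0.24639096] [ 0.009  0.005 -1.   ]
```

View pics/w3.png

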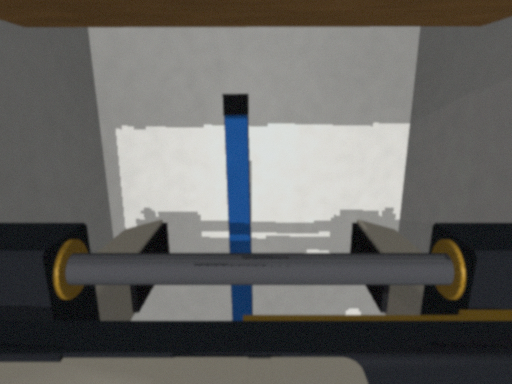

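Inside the tray, the floor edges at row 200 are near columns 110 and 404, so the tool is centred. The rail is at column ~238 between the fingers, with its end at row 95.

```bash
python3 -m creep '[[[-1,0,-20,0,0.4,0],[0,0,-20,0,0,0],[0,0,-14,0,0,0],[0,0,-4,0,0,0],[0,0,0,0,0,0]]]'
python3 -m creep '[[[0,0,-2,0,0,0],[0,0,0,0,0,0],[0,0,0,0,0,0],[0,0,0,0,0,0],[0,0,0,0,0,0]]]' 1 25
```

```text
time: 7.1
tool_pos: [0.5188, 0.0444, 0.1988]
tool_rot: [3.124, -0.005, 1.596]
contact_force: [-3.7, 0.5, -1.7]
opening: 0.0917
time: 7.52
tool_pos: [0.5188, 0.0445, 0.2024]
tool_rot: [3.123, -0.005, 1.597]
contact_force: [-4.4, -1.0, -2.3]
opening: 0.0629
```

```bash
python3 -m creep '[[[-5,0,0,0,0,0],[0,0,-8,0,0,0],[0,0,-8,0,0,0],[0,0,0,0,0,0]]]' -1
python3 -c "
from h import *
s=robot.observe();print(s['tool_pos'],R.from_euler('xyz',s['tool_rot']).as_matrix()[:,2].round(3))"
```

```text
time: 7.85
tool_pos: [0.5163, 0.0443, 0.1881]
tool_rot: [3.11, -0.005, 1.595]
contact_force: [-0.3, -0.5, -0.0]
opening: 0.0851
[0.51630955 0.04427688 0.18805931] [ 0.031  0.005 -1.   ]
```

```bash
python3 -m creep '[[[-2,0,-2,0,1.8,0],[0,0,-1,0,0,0],[0,0,-1,0,0,0],[0,0,-1,0,0,0],[0,0,-1,0,0,0]]]' 1 25
python3 -m creep '[[[0,0,-1,0,0,0],[0,0,-1,0,0,0],[0,0,-1,0,0,0],[0,0,-1,0,0,0],[0,0,-1,0,0,0]]]'
```

```text
time: 8.27
tool_pos: [0.5152, 0.0442, 0.1832]
tool_rot: [3.14, -0.006, 1.595]
contact_force: [-5.6, 0.2, 16.5]
opening: 0.061
time: 8.68
tool_pos: [0.514, 0.0446, 0.1832]
tool_rot: [3.139, -0.006, 1.595]
contact_force: [-4.8, -0.2, 12.2]
opening: 0.0279
```

```bash
python3 -m creep '[[[0,0,2,0,0,0],[0,0,0,0,0,0],[0,0,0,0,0,0],[0,0,0,0,0,0]]]' 1 50
python3 -c "
from h import *
s=robot.observe();print(s['tool_pos'],R.from_euler('xyz',s['tool_rot']).as_matrix()[:,2].round(3))
im=viewer.read_camera('wrist');cv2.imwrite('pics/w4.png',im)"
```

```text
time: 9.02
tool_pos: [0.5143, 0.0446, 0.1858]
tool_rot: [3.136, -0.006, 1.595]
contact_force: [-1.9, 0.5, 1.9]
opening: 0.0136
[0.51427946 0.04458842 0.18584607] [ 0.006  0.006 -1.   ]
```

View pics/w4.png

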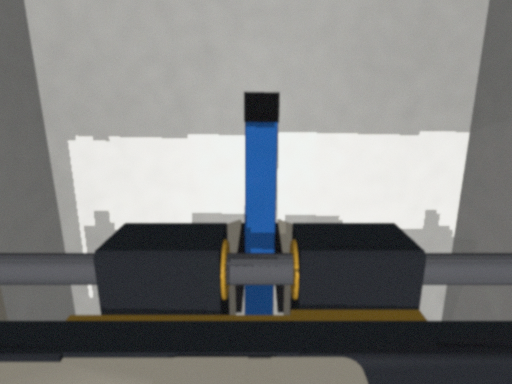

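The rail is centred between the fingers: column 245-279, black end at row 93-122, opening 13.6 mm. I'll work out the tilt path next.

```bash
cat > path.py <<'E'
import numpy as np
p=None
for i in range(8):
    t=np.radians(7*i); yf=.1155+.0065*min(i,2)/2; zn=.014+.005*min(i,2)/2
    yn=yf-.3*np.cos(t); g=np.array([yn+.229*np.cos(t),zn+.229*np.sin(t)]); q=g+.172*np.array([-np.sin(t),np.cos(t)])
    edge=zn+(-.097-yn)*np.tan(t)+.009/np.cos(t)
    print(7*i,"TCP",q.round(4),"step",None if p is None else ((q-p)*1000).round(1),"yn %.3f zfar %.3f edge %.3f"%(yn,zn+.3*np.sin(t),edge)); p=q
E
python3 path.py
```

```text
0 TCP [0.0445 0.186 ] step None yn -0.184 zfar 0.014 edge 0.023
7 TCP [0.0273 0.2151] step [-17.2  29.1] yn -0.179 zfar 0.053 edge 0.036
14 TCP [0.0115 0.2413] step [-15.8  26.2] yn -0.169 zfar 0.092 edge 0.046
21 TCP [-0.0059  0.2616] step [-17.4  20.4] yn -0.158 zfar 0.127 edge 0.052
28 TCP [-0.0214  0.2784] step [-15.5  16.7] yn -0.143 zfar 0.160 edge 0.054
35 TCP [-0.0348  0.2912] step [-13.4  12.9] yn -0.124 zfar 0.191 edge 0.049
42 TCP [-0.0459  0.3001] step [-11.    8.8] yn -0.101 zfar 0.220 edge 0.035
49 TCP [-0.0544  0.3047] step [-8.5  4.6] yn -0.075 zfar 0.245 edge 0.007
```

```bash
python3 -m creep '[[[0,-9,15,3.5,0,0],[0,-9,15,3.5,0,0],[0,-8,13,3.5,0,0],[0,-8,13,3.5,0,0]]]'
python3 -c "
from h import *
s=robot.observe();z=R.from_euler('xyz',s['tool_rot']).as_matrix()[:,2];print(s['tool_pos'],z.round(3),np.degrees(np.arcsin(z[1])))"
```

```text
time: 9.4
tool_pos: [0.5134, 0.0119, 0.2399]
tool_rot: [3.133, -0.259, 1.602]
contact_force: [-0.2, -0.4, -2.1]
opening: 0.0137
[0.51335303 0.01193824 0.23991553] [ 0.     0.257 -0.967] 14.871878871779462
```

Tracking well. Next, up to 28°.

```bash
python3 -m creep '[[[0,-9,11,3.3,0,0],[0,-9,11,3.3,0,0],[0,-8,9,3.3,0,0],[0,-8,9,3.4,0,0]]]'
python3 -c "
from h import *
s=robot.observe();z=R.from_euler('xyz',s['tool_rot']).as_matrix()[:,2];print(s['tool_pos'],z.round(3),np.degrees(np.arcsin(z[1])))
cv2.imwrite('pics/s5.png',cv2.resize(viewer.read_camera('scene')[100:300,180:380],(600,600)))"
```

```text
time: 9.73
tool_pos: [0.5137, -0.0239, 0.2817]
tool_rot: [3.121, -0.503, 1.607]
contact_force: [-0.5, 0.4, -1.4]
opening: 0.0138
[ 0.51370002 -0.02389479  0.28171679] [ 0.003  0.482 -0.876] 28.820326722058798
```

View pics/s5.png

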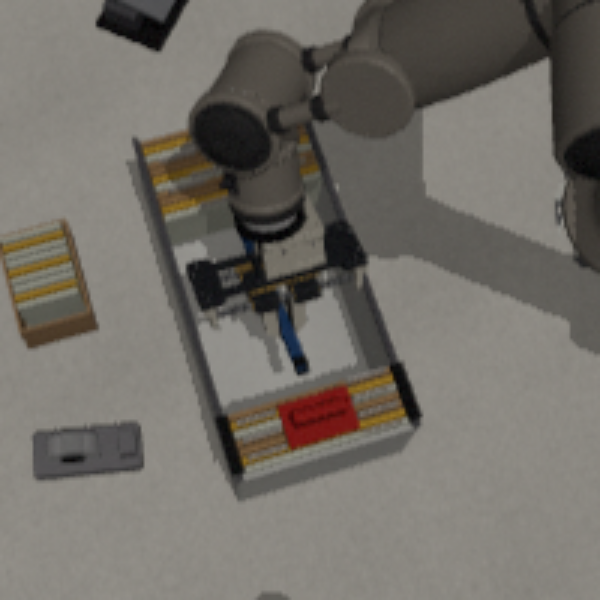

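The rail stands diagonally with its black far end at (300,365), clear of the red bundle. I'll keep tilting, then lift.

```bash
python3 -m creep '[[[0,-6,6,3.3,0,0],[0,-6,6,3.3,0,0],[0,-5,4,3.3,0,0],[0,-5,4,3.4,0,0]]]'
python3 -m creep '[[[0,-4,3,3.3,0,0],[0,-4,2,3.3,0,0],[0,0,0,0,0,0]]]'
python3 -c "
from h import *
s=robot.observe();M=R.from_euler('xyz',s['tool_rot']).as_matrix();z=M[:,2];print(s['qpos'].round(2),z.round(3),np.degrees(np.arcsin(z[1])))
g=s['tool_pos']+.172*z;r=M[:,0];print('far',g+.071*r,'near',g-.229*r)"
```

```text
time: 10.12
tool_pos: [0.5144, -0.0481, 0.302]
tool_rot: [3.108, -0.738, 1.612]
contact_force: [-0.1, -0.5, -1.6]
opening: 0.0139
time: 10.37
tool_pos: [0.5146, -0.0571, 0.3054]
tool_rot: [3.104, -0.855, 1.612]
contact_force: [0.1, -0.9, -1.7]
opening: 0.0138
[-0.45  0.53  1.68  0.76  1.44 -0.78] [ 0.006  0.755 -0.655] 49.04674867415298
far [0.51376936 0.11929982 0.24629577] near [ 0.5218594  -0.07729435  0.01983322]
```

```bash
python3 -m creep '[[[0,2,15,0,0,0],[0,2,20,0,0,0],[0,0,20,0,0,0],[0,0,20,0,0,0],[0,0,20,0,0,0]]]'
python3 -c "
from h import *
s=robot.observe();M=R.from_euler('xyz',s['tool_rot']).as_matrix();z=M[:,2];print(s['qpos'].round(2),z.round(3),np.degrees(np.arcsin(z[1])))
g=s['tool_pos']+.172*z;r=M[:,0];print('far',g+.071*r,'near',g-.229*r)"
```

```text
time: 10.78
tool_pos: [0.5139, -0.0518, 0.3951]
tool_rot: [3.132, -0.843, 1.588]
contact_force: [0.6, -0.4, -1.0]
opening: 0.0137
[-0.44  0.42  1.58  0.74  1.59 -0.61] [-0.003  0.747 -0.665] 48.29470998396613
far [0.51264617 0.12383553 0.33363208] near [ 0.51601708 -0.07573366  0.10966606]
```

```bash
python3 -m creep '[[[0,0,25,0,0,0],[0,0,25,0,0,0],[0,0,25,0,0,0],[0,0,25,0,0,0],[0,0,25,0,0,0]]]'
python3 -m creep '[[[0,0,20,0,0,0],[0,0,15,0,0,0],[0,0,10,0,0,0],[0,0,0,0,0,0],[0,0,0,0,0,0]]]'
python3 -m creep '[[[0,0,0,0,0,0],[0,0,0,0,0,0],[0,0,0,0,0,0],[0,0,0,0,0,0]]]'
python3 -c "
from h import *
s=robot.observe();M=R.from_euler('xyz',s['tool_rot']).as_matrix();z=M[:,2];print(s['qpos'].round(2),s['qvel'].round(3),z.round(3))
g=s['tool_pos']+.172*z;r=M[:,0];print('far',g+.071*r,'near',g-.229*r)
cv2.imwrite('pics/s6.png',viewer.read_camera('scene'))
cv2.imwrite('pics/t6.png',viewer.read_camera('top'))"
```

```text
time: 11.2
tool_pos: [0.5138, -0.049, 0.5212]
tool_rot: [-3.137, -0.827, 1.573]
contact_force: [0.2, -0.2, -0.4]
opening: 0.0138
time: 11.62
tool_pos: [0.5139, -0.0459, 0.5712]
tool_rot: [3.138, -0.811, 1.573]
contact_force: [-0.0, -0.1, -1.6]
opening: 0.0136
time: 11.95
tool_pos: [0.5145, -0.0454, 0.5674]
tool_rot: [-3.137, -0.809, 1.565]
contact_force: [-0.3, -0.5, -0.6]
opening: 0.0134
[-0.42  0.3   1.26  0.77  1.88 -0.29] [ 0.002  0.01   0.014 -0.007 -0.007 -0.   ] [-0.001  0.724 -0.69 ]
far [0.51465827 0.12812806 0.50013193] near [ 0.51339779 -0.07884073  0.28296304]
```

View pics/s6.png

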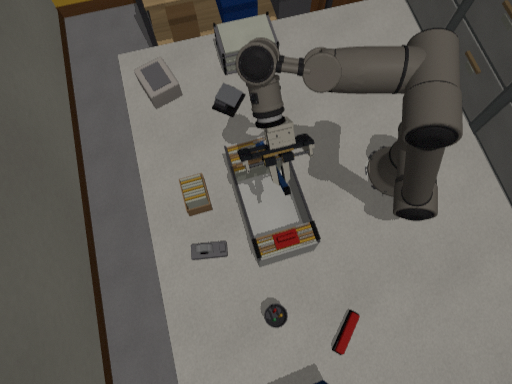

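The scene view shows the rail above the tray with its far tip at about (286,191), the bundle still home and the bystanders in place. As a last check I'll project the rail ends I calculated into both views and compare the bystanders with the first picture.

```bash
python3 - <<'E'
from h import *
s=robot.observe();M=R.from_euler('xyz',s['tool_rot']).as_matrix();g=s['tool_pos']+.172*M[:,2];r=M[:,0]
P=[g+.071*r,g-.229*r];print(np.round(P,3))
for n,f in(("scene","s6"),("top","t6")):
    m,T=cam(n);im=cv2.imread(f'pics/{f}.png');o=cv2.imread(f'pics/{n}0.png')
    for p in P:
        q=np.linalg.inv(T)@np.r_[p,1];print(n,m['cx']-m['fx']*q[0]/q[2],m['cy']+m['fy']*q[1]/q[2])
    for st,c,p in blobs(im,(100,120,40),(125,255,255),(185,130,330,250),8): print('blue',st,c.round(1))
    if n=="top":
        for nm,b in(("stapler",(80,210,130,260)),("red",(185,165,325,240))):
            for I in(o,im): print(nm,[c.round(1) for st,c,p in blobs(I,(0,150,60),(8,255,255),b)])
        for nm,b in dict(pencup=(120,155,158,190),tape=(210,105,240,150),cardbox=(262,108,312,148),punch=(366,170,415,218),stamp=(382,238,406,264),eraser=(300,198,316,218)).items():
            x0,y0,x1,y1=b;print(nm,cv2.absdiff(o,im)[y0:y1,x0:x1].mean().round(2))
a=cv2.resize(cv2.imread('pics/t6.png')[140:250,170:420],(800,352));cv2.imwrite('pics/t6c.png',a)
E
```

```text
[[ 0.515  0.128  0.5  ]
 [ 0.513 -0.079  0.283]]
scene 287.80783794771907 191.07580708775637
scene 264.85816350639755 154.77517822439006
blue [256 141   8   6  27] [259.4 143.8]
blue [278 171  10  16  64] [281.6 180.2]
top 200.02943882746445 190.61994320937572
top 282.4319215238983 199.15111246585053
blue [207 190  26   5  81] [219.7 192.4]
stapler [array([103.1, 234.7])]
stapler [array([103. , 234.8])]
red [array([227.5, 199.9])]
red [array([197.6, 201.3])]
pencup 8.13
tape 8.68
cardbox 8.25
punch 9.71
stamp 9.0
eraser 23.94
```

View pics/t6c.png

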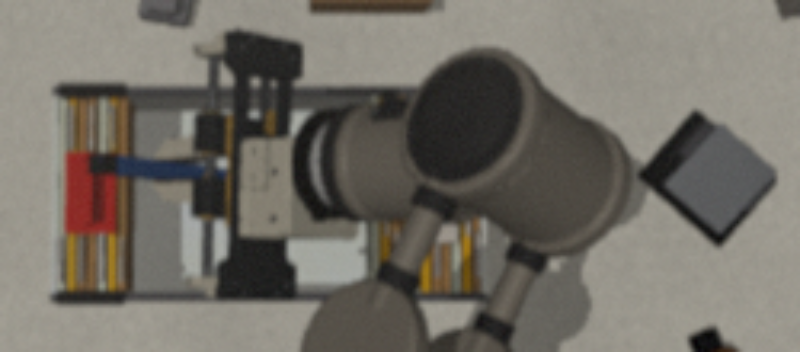

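The projected far end, (96,162) in this crop, falls on the black tip seen at about (95-115,162). The eraser is still at (259,144) in the scene view. Handing in.

```bash
python3 -c "
from cell import robot
s=robot.observe();print(s['time'],s['opening'],abs(s['qvel']).max());print(robot.hand_in())"
```

```text
12.05 0.013897247037668385 0.0096487536593475
the job is handed in; nothing more can be done
None
```

I slid the red-handled bundle home, drew the rail out diagonally with its far end first, and handed the job in at 12.05 s. No verdict was reported.

- **Bundle:** I pushed it until the wrist force reached about 45 N at the stop. The last pictures still show it at the +y end wall.
- **Rail:** I gripped it across its width with the force set to 50 N, tilted it to about 49° and lifted it clear. At hand-in the ends worked out at about 0.50 m and 0.28 m, against the required 0.225 m. The opening was steady at 13.9 mm and the arm was nearly still, with the fastest joint at 0.01 rad/s.
- **Check of the rail position:** the far end I calculated matched the black tip within about 2 pixels in both fixed views. The near end was hidden behind the gripper, so its height comes from the arm's pose and is not seen directly.
- **Bystanders:** the stapler moved 0.1 pixel between the first and last top views. The pencil cup, tape, card box, punch and stamp areas showed only small picture differences, though I had no noise baseline for these. The arm covered the eraser in the top view (a larger difference of 24), but the scene view shows it where it was.
- **Contacts on the way:** the gripper body appears to have touched the +x tray wall lightly, at about 4 N, and the fingertips pressed the tray floor at about 16 N while descending. I corrected both before gripping.

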